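# Stack a robot turntable and sort its studs on the pitch gauges

## Task

Get the small arm's rotating base ready to assemble. On the post of the grey base stack the steel bearing first, the white spacer on it and the yellow turntable on top, all flat; and check the two threaded studs by laying each in the notches of the gauge for its thread pitch: the coarse brass stud seated in the red coarse gauge, the fine steel stud seated in the blue fine gauge. Leave the green circuit board where it lies.

Things in the scene. Friction and masses are not known exactly. Their poses are not given: they have to be found in the camera images.
- base: Fixed grey drum with a black band, 110 mm across and 40 mm high, with an upright steel post in the centre of its flat top: post 14 mm in diameter, rising 50 mm above the drum (tip 90 mm above the work surface), its last 10 mm tapering to 5 mm. Origin: centre of the drum's underside, z up along the post.
- bearing: Steel ball bearing ring: outside 56 mm, bore 26 mm, 16 mm high, 0.2 kg; dark race with balls on its top. Loose, lies flat. Origin: centre of its underside, z up; its yaw does not matter. Stacked first it rests on the drum, its origin 40 mm above the base's.
- spacer: White plastic spacer ring: outside 44 mm, bore 26 mm, 18 mm high, 0.06 kg. Loose, lies flat. Origin: centre of its underside, z up; its yaw does not matter. Stacked second, its origin is 56 mm above the base's.
- turntable: Yellow turntable ring with six dark holes: outside 62 mm, bore 26 mm, 14 mm high, 0.11 kg. Loose, lies flat. Origin: centre of its underside, z up; its yaw does not matter. Stacked last, its origin is 74 mm above the base's.
- stud_coarse: Brass-coloured double-ended stud with the coarse thread (6 mm pitch: few wide ridges), 15 mm over the thread, 110 mm long, with a hexagonal collar at mid-length, 20 mm across flats, 28 mm long, to grip. Loose, lies on a flat of the collar, its axis 10 mm above the work surface. Origin: its centre; x along the stud (ends alike). 0.14 kg.
- stud_fine: Bright steel double-ended stud with the fine thread (3 mm pitch: many narrow ridges), 15 mm over the thread, 110 mm long, with a hexagonal collar at mid-length, 20 mm across flats, 28 mm long, to grip. Loose, lies on a flat of the collar, its axis 10 mm above the work surface. Origin: its centre; x along the stud (ends alike). 0.14 kg.
- gauge_coarse: Red pitch gauge with coarse teeth (6 mm apart). Fixed 116 x 56 x 5 mm plate with two V-notched saddles 24 mm long at x = -36 and +36 mm (48 mm free between, for collar and fingers). V: 90 degrees, bottom 10 mm and lips 28 mm high, mouth 32 mm wide; it centres the stud. Origin: centre of underside; x along the notches. Seated stud: along x, centred, axis 20.6 mm above the origin; collar has 10 mm play each way.
- gauge_fine: Blue pitch gauge with fine teeth (3 mm apart). Fixed 116 x 56 x 5 mm plate with two V-notched saddles 24 mm long at x = -36 and +36 mm (48 mm free between, for collar and fingers). V: 90 degrees, bottom 10 mm and lips 28 mm high, mouth 32 mm wide; it centres the stud. Origin: centre of underside; x along the notches. Seated stud: along x, centred, axis 20.6 mm above the origin; collar has 10 mm play each way.
- board: Green circuit board, 75 x 50 mm, up to 16 mm high with its parts, lying loose among the targets: not to be shifted. Origin: centre of its underside.
Not all that is in view belongs to the job. Of the things like the turntable, leave any that is purple; of the rest the larger one is meant. What is shaped like the bearing but pink is not meant.

How it is judged:
By the outcome, as a careful person would: the job done as asked, in the order asked, and still so for the second after the job is handed in, with the robot touching nothing.
It also fails if it takes over 128 s, if anything falls off the work surface, if the arm or the gripper's body presses on something with over 40 N, if the wrist force passes 120 N, or if a joint passes its speed limit or range.

## Robot

A 7-joint arm with a two-finger parallel gripper is mounted at the origin on the work surface. World frame = base frame: x ahead of the robot, y to its left, z up, the work surface at z = 0. Lengths are in m, angles in rad, forces in N, time in s.
With the tool pointing down it reaches from about 0.425 to 0.95 m from the base axis. Payload 4.7 kg.
Tool frame: the origin (TCP) lies midway between the tips of the shut fingers; the grasp point (between the pads) lies 19 mm behind it; z points along the fingers, y is the direction in which the jaws open and shut (so a half turn about z gives the same grasp; the last joint's range is limited). The gripper opens to 87 mm and grips with 3 to 60 N. Pads are 19 mm wide; open, the fingers measure 117 mm over their backs; the gripper's body (75 mm by 190 mm) begins 51 mm behind the grasp point.
Start: joints at [-1.177, 0.469, -0.049, 1.532, 0.024, 1.141, -0.082], TCP at [0.277, 0.616, 0.223] pointing down, gripper open.
Joint ranges: [-2.59, 2.59], [-0.33, 1.99], [-1.39, 1.29], [0.1, 2.45], [-1.04, 4.18], [0.21, 1.99], [-2.66, 2.66]. Speed limits (rad/s): [2.57, 2.57, 3.14, 3.14, 3.14, 3.14, 3.14].

## Interface

Orientations are given as a 3x3 rotation matrix whose columns are the frame's x, y, z axes.
In Python, from station import r gives the robot as it stands. Calls block until the motion is done:
- r.movep(position, orientation): joint-space move of the TCP to a pose.
- r.move_l(position, vel=0.15, frame=None, max_force=None): straight line of the TCP; frame=None keeps the orientation; vel is the mean speed in m/s. With max_force (N) it stops when the force on the tool has changed by that much, and returns True; else False.
- r.move_j(angles): joint-space move.
- r.move_gripper(opening, effort=None): opening from 0.0 (shut) to 1.0 (fully open); effort is the grip in N (None keeps the last); returns when the fingers have stopped.
- r.hold(seconds).
- r.solve_ik(position, orientation): joint angles nearest the present ones, or None.
- r.capture(name): name is "scene" or "top" or "wrist"; returns a dict with "pixels" (400x640x3 uint8, blue, green, red), "range_z" (400x640 float32, m along the optical axis (not along the pixel's ray), 0 where there is no reading), "mtx" (3x3 intrinsics, pixels), "dist_coeffs" ([k1, k2, p1, p2, k3] as OpenCV has them; the pictures are not rectified), "R" (3x3) and "t" (3): a world point X has camera coordinates R X + t; the wrist camera has in their place "hand_eye" (4x4, takes a point from camera to tool coordinates, whose origin is the TCP and whose axes are the flange's). Camera axes: x right, y down, z forward; pixel columns grow to the right and rows downward; lengths in m; the calibration is good to about 2 mm. A picture is of the moment at which its call begins: read the wrist's pose just before it.
A pose or a line that the arm cannot do raises r.MotionError and nothing moves.
- r.hand_in(): hands the job in, once; it reports no verdict.
Trained networks look in a picture, given as the dict that the camera call returned (one of the last four; its "shot" number tells which), for a name from the list of things; names that differ only in an ending like _2 or _b are one class to them, and where a whole thing is asked for, a point or a joint stands for the part that bears it (a point fixed in the world has none). Each returns a list of dicts, best first, with "confidence" (0 to 1); they miss things now and then, are a little off and sometimes report something else, mostly with a low value. They report only what shows in the picture. A call takes as long as a camera call. They do not tell look-alikes from the thing itself.
- r.regions_of(picture, name): "pixels" (400x640 bool, what is visible of it) and "rect" ([left, top, width, height] in pixels, round what is visible of it).
Readings, each from a call of its own:
- r.current_t(): time.
- r.current_qpos(): joint angles.
- r.current_joint_vel(): joint speeds.
- r.current_effort(): joint torques, N m.
- r.current_tool_pos(): TCP position.
- r.current_ee_rot(): TCP orientation.
- r.current_ft_force(): force on the tool from outside, world axes, zero at the start.
- r.current_torque(): the same for the moment, N m.
- r.current_finger_gap(): opening from 0.0 (shut) to 1.0 (fully open).
Only numpy, scipy, OpenCV 4.12 (cv2) and the standard library are available. Lean on these libraries where they do the work, as an engineer would, in place of code of your own. Each camera call takes 0.05 s, during which the arm holds its last target. There are 200 camera calls.

## Working session

There is one attempt and no reset: what is moved stays moved. The work goes in short steps, each a Python script; the robot and the scene stay as the last script left them, time stands still between calls to the robot, and variables do not carry over. Pictures are saved under pics/ and viewed, about 12 in all and at most 16, crops included, and the job is handed in when it is done.

```bash
mkdir -p pics; ls; cat > h.py <<'E'
import numpy as np, cv2
from station import r
def cloud(p, R=None, t=None):
    """world xyz for each pixel"""
    d=p["range_z"]; h,w=d.shape
    uv=np.stack(np.meshgrid(np.arange(w),np.arange(h)),-1).reshape(-1,1,2).astype(float)
    n=cv2.undistortPoints(uv,np.array(p["mtx"]),np.array(p["dist_coeffs"])).reshape(h,w,2)
    C=np.dstack([n[...,0]*d,n[...,1]*d,d])
    if "hand_eye" in p:
        H=np.array(p["hand_eye"]); C=C@H[:3,:3].T+H[:3,3]; X=C@R.T+t
    else:
        X=(C-np.array(p["t"]))@np.array(p["R"])
    X[d==0]=np.nan
    return X
E
python3 - <<'E'
from h import *
for c in ("top","scene"):
    p=r.capture(c); cv2.imwrite(f"pics/{c}1.png",p["pixels"]); X=cloud(p)
    np.savez(f"{c}1.npz",X=X,px=p["pixels"])
    print(c,p["mtx"],p["R"],p["t"])
    for n in ["base","bearing","spacer","turntable","stud_coarse","stud_fine","gauge_coarse","gauge_fine","board"]:
        for q in r.regions_of(p,n):
            m=q["pixels"]; x=X[m]; x=x[~np.isnan(x[:,0])]
            hs=np.percentile(x[:,2],95) if len(x) else np.nan
            top=x[x[:,2]>hs-.006]
            print(n,round(q["confidence"],2),q["rect"],len(x),"zhi",round(hs,4),"mid",((top.max(0)+top.min(0))/2).round(3)[:2],"size",np.ptp(top,axis=0).round(3)[:2])
E
```

```text
pics
top [[422.81996049   0.         317.834722  ]
 [  0.         422.81996049 197.43662144]
 [  0.           0.           1.        ]] [[ 0.08454493 -0.99641893 -0.00120972]
 [-0.97337557 -0.08233002 -0.21392002]
 [ 0.21305436  0.01926337 -0.97685043]] [0.02046912 0.50486885 0.89442984]
base 0.79 [336.4, 117.2, 47.3, 48.4] 1778 zhi 0.0439 mid [ 0.653 -0.023] size [0.108 0.107]
bearing 0.73 [157.7, 199.6, 21.5, 25.6] 449 zhi 0.0193 mid [0.446 0.414] size [0.056 0.055]
bearing 0.7 [185.8, 225.8, 27.8, 26.0] 401 zhi 0.0192 mid [0.386 0.326] size [0.054 0.055]
bearing 0.58 [143.7, 240.3, 24.6, 29.7] 444 zhi 0.0194 mid [0.344 0.428] size [0.054 0.054]
spacer 0.74 [263.1, 211.0, 20.7, 19.2] 196 zhi 0.0206 mid [0.446 0.163] size [0.041 0.041]
turntable 0.95 [428.7, 272.1, 26.2, 23.3] 520 zhi 0.017 mid [ 0.341 -0.229] size [0.059 0.063]
turntable 0.89 [332.8, 212.9, 27.8, 25.9] 481 zhi 0.0169 mid [ 0.451 -0.01 ] size [0.059 0.059]
turntable 0.77 [295.2, 189.3, 20.3, 18.8] 223 zhi 0.013 mid [0.512 0.091] size [0.042 0.04 ]
turntable 0.59 [186.9, 229.1, 25.9, 21.4] 412 zhi 0.0191 mid [0.386 0
[... 1893 characters left out ...]
 0.449 -0.009] size [0.058 0.061]
turntable 0.59 [332.0, 216.2, 16.8, 18.5] 204 zhi 0.0121 mid [0.511 0.093] size [0.042 0.041]
turntable 0.5 [290.1, 138.8, 18.0, 12.4] 239 zhi 0.0172 mid [ 0.338 -0.228] size [0.064 0.063]
stud_coarse 0.58 [278.3, 159.5, 21.6, 29.6] 187 zhi 0.0206 mid [ 0.454 -0.15 ] size [0.092 0.051]
stud_fine 0.45 [252.1, 135.3, 25.2, 14.7] 162 zhi 0.0218 mid [ 0.403 -0.316] size [0.093 0.037]
gauge_coarse 0.66 [195.3, 167.6, 42.7, 30.1] 571 zhi 0.0255 mid [ 0.619 -0.289] size [0.101 0.054]
gauge_fine 0.95 [359.8, 255.6, 37.3, 50.1] 959 zhi 0.0272 mid [0.595 0.281] size [0.099 0.057]
board 0.84 [302.6, 254.8, 27.6, 29.5] 474 zhi 0.0147 mid [0.664 0.149] size [0.069 0.046]
```

```bash
python3 - <<'E'
import cv2
i=cv2.imread("pics/top1.png"); cv2.imwrite("pics/top1c.png",cv2.resize(i[90:310,120:520],None,fx=2,fy=2,interpolation=cv2.INTER_CUBIC))
E
```

```text
(no output)
```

View pics/top1c.png

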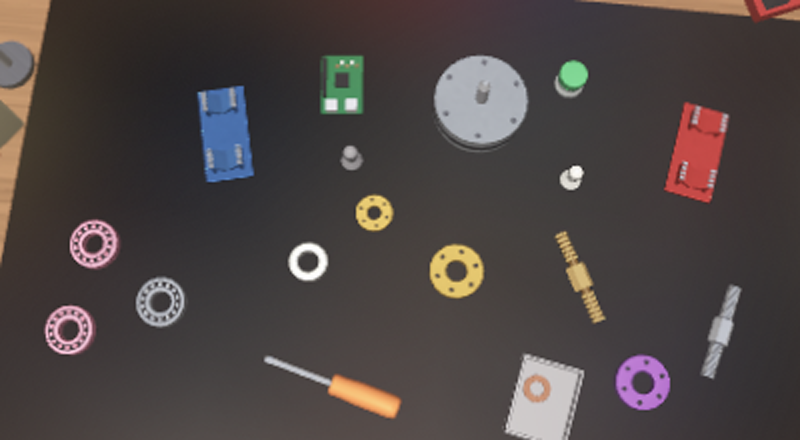

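The top view shows the steel bearing at crop (160,301), the spacer at (308,262) and the large yellow turntable at (456,270). The brass stud is at (580,277), the steel stud at (721,330), the red gauge at (698,152) and the blue gauge at (225,134). Next I'll measure sizes and yaws, then take a close look with the wrist camera.

```bash
cat >> h.py <<'E'
G=dict(base=(.652,-.022),bearing=(.386,.326),spacer=(.446,.163),turntable=(.450,-.010),stud_coarse=(.454,-.152),stud_fine=(.404,-.318),gauge_coarse=(.619,-.291),gauge_fine=(.596,.279))
RAD=dict(base=.065,bearing=.04,spacer=.035,turntable=.042,stud_coarse=.065,stud_fine=.065,gauge_coarse=.072,gauge_fine=.072)
def measure(X,name,c=None,zmin=.005):
    """centre, size, yaw of long side, by minAreaRect (rings: circle) of points above table"""
    c=np.array(G[name] if c is None else c); P=X[~np.isnan(X[...,0])]
    P=P[np.hypot(*(P[:,:2]-c).T)<RAD[name]+.03]
    z0=np.median(P[P[:,2]<.006,2]) if (P[:,2]<.006).sum()>50 else 0
    P=P[np.hypot(*(P[:,:2]-c).T)<RAD[name]]
    Q=P[P[:,2]-z0>zmin]; zt=np.percentile(Q[:,2]-z0,90)
    if name in("bearing","spacer","turntable","base"):
        if name=="base": Q=Q[abs(Q[:,2]-z0-.04)<.006]
        else: Q=Q[Q[:,2]-z0>zt-.006]
        (x,y),rad=cv2.minEnclosingCircle((Q[:,:2]*1000).astype(np.float32)); lo,hi=np.percentile(Q[:,:2],[.5,99.5],axis=0)
        return dict(c=np.array([x,y])/1000,c2=(lo+hi)/2,size=hi-lo,dia=2*rad/1000,zt=zt,z0=z0,n=len(Q))
    (x,y),s,_=b=cv2.minAreaRect((Q[:,:2]*1000).astype(np.float32)); k=cv2.boxPoints(b)
    e=max((k[1]-k[0],k[2]-k[1]),key=np.linalg.norm); yaw=np.arctan2(e[1],e[0])%np.pi
    m=Q[:,:2].mean(0); v=np.linalg.svd(Q[:,:2]-m,full_matrices=False)[2][0]
    return dict(c=np.array([x,y])/1000,c2=m,size=np.sort(s)/1000,yaw=yaw,yawpca=np.arctan2(v[1],v[0])%np.pi,zt=zt,z0=z0,n=len(Q))
def show(d): return {k:np.round(v,4).tolist() for k,v in d.items()}
def Rd(a):
    """tool down; tool y (jaws) along world angle a"""
    y=np.array([np.cos(a),np.sin(a),0]); z=np.array([0,0,-1.]); return np.column_stack([np.cross(y,z),y,z])
E
python3 - <<'E'
from h import *
T=np.load("top1.npz")["X"]; S=np.load("scene1.npz")["X"]
for n in G: print(n,"\n  T",show(measure(T,n)),"\n  S",show(measure(S,n)))
print(r.current_ee_rot().round(3) if hasattr(r.current_ee_rot(),'round') else r.current_ee_rot())
from scipy import ndimage as nd
h=np.nan_to_num(T[...,2]); l,k=nd.label((h>.03)&(np.nan_to_num(T[...,0])>.2)&(abs(T[...,1])<.6))
for i in range(1,k+1):
    x=T[l==i]
    if len(x)>8: print(x.mean(0).round(3),x[:,2].max().round(3),len(x))
p=r.capture("wrist"); print(np.array(p["hand_eye"]).round(3),p["mtx"][0][0])
for a in np.arange(0,3.2,.4):
  print(a,[r.solve_ik([*G[n],.12],Rd(a)) is not None for n in G],[r.solve_ik([*G[n],.12],Rd(a-np.pi)) is not None for n in G])
E
```

```text
base 
  T {'c': [0.6533, -0.0239], 'c2': [0.6528, -0.0233], 'size': [0.106, 0.1051], 'dia': 0.1109, 'zt': 0.0417, 'z0': 0.001, 'n': 1560} 
  S {'c': [0.653, -0.0241], 'c2': [0.6507, -0.0218], 'size': [0.107, 0.1076], 'dia': 0.1162, 'zt': 0.0423, 'z0': 0.0005, 'n': 986}
bearing 
  T {'c': [0.3856, 0.3263], 'c2': [0.3856, 0.3264], 'size': [0.0539, 0.0551], 'dia': 0.0568, 'zt': 0.0176, 'z0': 0.0008, 'n': 358} 
  S {'c': [0.3853, 0.3259], 'c2': [0.3863, 0.3263], 'size': [0.0544, 0.0537], 'dia': 0.0602, 'zt': 0.0175, 'z0': 0.0007, 'n': 240}
spacer 
  T {'c': [0.4464, 0.1622], 'c2': [0.4465, 0.1621], 'size': [0.0405, 0.0419], 'dia': 0.0442, 'zt': 0.0192, 'z0': 0.0008, 'n': 183} 
  S {'c': [0.4446, 0.1622], 'c2': [0.4453, 0.1632], 'size': [0.0433, 0.0433], 'dia': 0.0474, 'zt': 0.0188, 'z0': 0.0006, 'n': 120}
turntable 
  T {'c': [0.451, -0.0102], 'c2': [0.4504, -0.01], 'size': [0.0588, 0.0582], 'dia': 0.0616, 'zt': 0.0154, 'z0': 0.0008, 'n': 446} 
  S {'c': [0.449, -0.0093], 'c2': [0.4489, -0.009], 'size': [0.059, 0.0597], 'dia': 0.0645, 'zt': 0.0158, 'z0': 0.0007, 'n': 219}
stud_coarse 
  
[... 2189 characters left out ...]
, True, True, True, True, True, True, True]
0.8 [True, True, True, True, True, True, True, True] [True, True, True, True, True, True, True, True]
1.2000000000000002 [True, True, True, True, True, True, True, True] [True, True, True, True, True, True, True, True]
1.6 [True, True, True, True, True, True, True, True] [True, True, True, True, True, True, True, True]
2.0 [True, True, True, True, True, True, True, True] [True, True, True, True, True, True, True, True]
2.4000000000000004 [True, True, True, True, True, True, True, True] [True, True, True, True, True, True, True, True]
2.8000000000000003 [True, True, True, True, True, True, True, True] [True, True, True, True, True, True, True, True]
```

```bash
cat >> h.py <<'E'
def look(name,a,h=.17,c=None,fn=None):
    c=G[name] if c is None else c
    r.movep([c[0],c[1],h],Rd(a)); r.hold(.15)
    t=np.array(r.current_tool_pos()); R=np.array(r.current_ee_rot()); p=r.capture("wrist"); X=cloud(p,R,t)
    if fn: cv2.imwrite(f"pics/{fn}.png",p["pixels"]); np.savez(f"{fn}.npz",X=X,px=p["pixels"])
    return measure(X,name,c)
E
python3 - <<'E'
from h import *
t=r.current_t()
print("base",show(look("base",0.2,.25,fn="w_base")), r.current_t()-t)
print("gf",show(look("gauge_fine",.229+np.pi/2,.2,fn="w_gf")), r.current_t()-t)
print("bearing",show(look("bearing",.7,.17,fn="w_b")), r.current_t()-t)
a=np.hstack([cv2.resize(cv2.imread(f"pics/{n}.png"),(400,250)) for n in("w_gf","w_b")]); b=cv2.resize(cv2.imread("pics/w_base.png"),(400,250))
cv2.imwrite("pics/w1.png",np.vstack([a,np.hstack([b,b*0])]))
E
```

```text
base {'c': [0.6519, -0.024], 'c2': [0.6527, -0.0232], 'size': [0.1034, 0.1049], 'dia': 0.1104, 'zt': 0.3675, 'z0': 0.0008, 'n': 5652} 2.8167
gf {'c': [0.588, 0.2834], 'c2': [0.5745, 0.2751], 'size': [0.1257, 0.1272], 'yaw': 0.8360999822616577, 'yawpca': 1.7589, 'zt': 0.317, 'z0': 0.0011, 'n': 83553} 4.2
bearing {'c': [0.3732, 0.3415], 'c2': [0.3674, 0.3397], 'size': [0.0423, 0.0352], 'dia': 0.0683, 'zt': 0.2893, 'z0': 0.0008, 'n': 9833} 5.6167
```

View pics/w1.png

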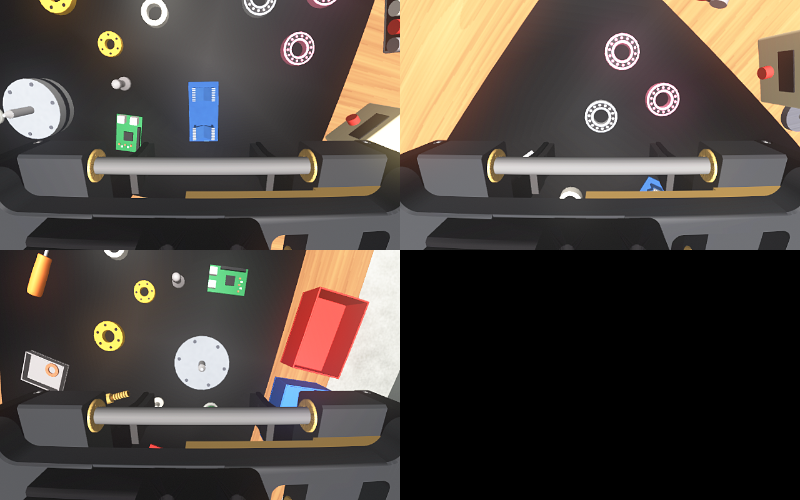

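The wrist views show the blue gauge (203,110), the bearing (200,115) and the drum (202,112) in full view. The gripper's own body spoils the cloud, so I'll drop points above 0.1 m and measure again.

```bash
sed -i 's/P=X\[~np.isnan(X\[...,0\])\]/P=X[X[...,2]<.1]/' h.py; python3 - <<'E'
from h import *
for n,f in (("base","w_base"),("gauge_fine","w_gf"),("bearing","w_b")):
    X=np.load(f+".npz")["X"]; print(n,show(measure(X,n)))
    if n=="base":
        q=X[(X[...,2]>.06)&(X[...,2]<.1)]; q=q[np.hypot(*(q[:,:2]-G["base"]).T)<.03]; print("post",q.mean(0),q.min(0),q.max(0),len(q))
    if n=="gauge_fine":
        q=X[(X[...,2]>.0225)&(X[...,2]<.05)]; q=q[np.hypot(*(q[:,:2]-G[n]).T)<.07];(x,y),s,a=cv2.minAreaRect((q[:,:2]*1000).astype(np.float32)); print(x,y,s,a,q.mean(0))
E
```

```text
base {'c': [0.6519, -0.024], 'c2': [0.6527, -0.0232], 'size': [0.1034, 0.1049], 'dia': 0.1104, 'zt': 0.0406, 'z0': 0.0008, 'n': 5652}
post [ 0.65183611 -0.0219174   0.08153231] [ 0.64527184 -0.03063985  0.06033113] [ 0.65913887 -0.01699104  0.09105737] 161
gauge_fine {'c': [0.5955, 0.2796], 'c2': [0.5938, 0.2796], 'size': [0.0551, 0.1139], 'yaw': 0.2272000014781952, 'yawpca': 0.2265, 'zt': 0.0267, 'z0': 0.0011, 'n': 1949}
595.565673828125 279.6637878417969 (95.97503662109375, 39.6966438293457) 13.0428466796875 [0.59371044 0.27959586 0.02617979]
bearing {'c': [0.3846, 0.3267], 'c2': [0.3844, 0.3269], 'size': [0.0533, 0.0534], 'dia': 0.0558, 'zt': 0.0167, 'z0': 0.0008, 'n': 1649}
```

```bash
cat >> h.py <<'E'
def pick(c,a,gap,pre,zg=.004,effort=25,zup=.17):
    """gap/pre in m"""
    r.move_gripper(min(pre/.087,1)); r.movep([*c,.08],Rd(a)); 
    s=r.move_l([*c,zg],vel=.1,max_force=15); z=r.current_tool_pos()[2]
    r.move_gripper(0.0,effort=effort); g=r.current_finger_gap()*.087
    r.move_l([*c,zup],vel=.2); g2=r.current_finger_gap()*.087
    print("pick stop",s,"z",round(z,4),"gap",round(g,4),round(g2,4),"want",gap,"fz",np.round(r.current_ft_force(),2)); return abs(g2-gap)<.006
def place(c,a,zt,rel,ztop,zup=.17,f=10):
    r.movep([*c,zup],Rd(a)); r.move_l([*c,ztop],vel=.2)
    s=r.move_l([*c,zt],vel=.05,max_force=f); print("place stop",s,np.round(r.current_tool_pos(),4),np.round(r.current_ft_force(),2))
    return s
def release(rel,zup=.17):
    r.move_gripper(rel/.087); t=r.current_tool_pos(); r.move_l([t[0],t[1],zup],vel=.15); print("t",r.current_t())
E
python3 - <<'E'
from h import *
if pick((.3846,.3267),.7,.056,.076):
    place((.652,-.0235),.2,.0435,.07,.10)
E
```

```text
pick stop False z 0.0046 gap 0.0544 0.0545 want 0.056 fz [ 0.12 -0.03 -1.86]
place stop True [ 0.6516 -0.0235  0.0444] [-0.35  1.54  3.99]
```

```bash
python3 - <<'E'
from h import *
release(.068)
r.move_l([.652,-.0235,.25],vel=.3); t=np.array(r.current_tool_pos());R=np.array(r.current_ee_rot());p=r.capture("wrist");X=cloud(p,R,t)
cv2.imwrite("pics/w2.png",p["pixels"])
q=X[(X[...,2]>.05)&(X[...,2]<.062)]; q=q[np.hypot(*(q[:,:2]-[.652,-.0235]).T)<.05]; print("bearing on drum",cv2.minEnclosingCircle((q[:,:2]*1000).astype(np.float32)),np.percentile(q[:,2],[5,50,95]))
m=look("spacer",.35,.17,fn="w_s"); print(show(m)); c=(m["c"]+m["c2"])/2
if pick(c,.35,.044,.064):
    place((.652,-.0235),.2,.0595,.06,.11)
E
```

```text
t 14.85
bearing on drum ((651.5430297851562, -23.291093826293945), 27.93837547302246) [0.05460096 0.05632935 0.05817403]
{'c': [0.4457, 0.1617], 'c2': [0.4456, 0.1618], 'size': [0.0417, 0.042], 'dia': 0.0435, 'zt': 0.0182, 'z0': 0.0008, 'n': 860}
pick stop False z 0.0046 gap 0.0431 0.0434 want 0.044 fz [ 0.11  0.7  -0.7 ]
place stop True [ 0.6515 -0.0235  0.0603] [-1.58 -0.63  5.03]
```

```bash
python3 - <<'E'
from h import *
release(.056)
m=look("turntable",.1,.17,fn="w_t"); print(show(m)); c=(m["c"]+m["c2"])/2
if pick(c,.1,.062,.080):
    place((.652,-.0235),.2,.0775,.07,.13)
E
```

```text
t 23.825
{'c': [0.45, -0.0104], 'c2': [0.4499, -0.01], 'size': [0.0588, 0.0592], 'dia': 0.0617, 'zt': 0.0143, 'z0': 0.0008, 'n': 2090}
pick stop False z 0.0046 gap 0.0617 0.0616 want 0.062 fz [ 0.91  0.89 -1.45]
place stop True [ 0.6516 -0.0235  0.0783] [-1.27 -0.65  4.68]
```

```bash
python3 - <<'E'
from h import *
release(.074)
r.move_l([.652,-.0235,.25],vel=.3); t=np.array(r.current_tool_pos());R=np.array(r.current_ee_rot());p=r.capture("wrist");X=cloud(p,R,t)
a=p["pixels"]
q=X[(X[...,2]>.082)&(X[...,2]<.1)]; q=q[np.hypot(*(q[:,:2]-[.652,-.0235]).T)<.05]; print("tt on stack",cv2.minEnclosingCircle((q[:,:2]*1000).astype(np.float32)),np.percentile(q[:,2],[5,50,95]))
A=np.c_[q[:,:2]-q[:,:2].mean(0),np.ones(len(q))]; print("tilt",np.linalg.lstsq(A,q[:,2],rcond=None)[0])
print("gc",show(look("gauge_coarse",2.955-np.pi/2,.2,fn="w_gc")))
print("sc",show(look("stud_coarse",.47+np.pi/2,.17,fn="w_sc")))
b=cv2.imread("pics/w_gc.png");c=cv2.imread("pics/w_sc.png")
cv2.imwrite("pics/w3.png",cv2.resize(np.vstack([np.hstack([a,b]),np.hstack([c,c*0])]),(800,500)))
print(r.current_t())
for n in("gauge_coarse","stud_coarse"):
    X=np.load({"gauge_coarse":"w_gc.npz","stud_coarse":"w_sc.npz"}[n])["X"]
    lo=.0225 if n[0]=="g" else .0165
    q=X[(X[...,2]>lo)&(X[...,2]<.05)]; q=q[np.hypot(*(q[:,:2]-G[n]).T)<.065];(x,y),s,a_=cv2.minAreaRect((q[:,:2]*1000).astype(np.float32)); print(n,x,y,s,a_,len(q))
E
```

```text
t 31.9083
tt on stack ((651.5841064453125, -23.82632064819336), 30.96458625793457) [0.08607434 0.08810692 0.0894778 ]
tilt [ 0.00033233 -0.00268213  0.08796099]
gc {'c': [0.62, -0.2934], 'c2': [0.6182, -0.293], 'size': [0.0549, 0.1146], 'yaw': 2.9372000694274902, 'yawpca': 2.9238, 'zt': 0.0264, 'z0': 0.001, 'n': 1944}
sc {'c': [0.4552, -0.1544], 'c2': [0.4539, -0.1551], 'size': [0.0218, 0.1096], 'yaw': 0.474700003862381, 'yawpca': 0.4645, 'zt': 0.0194, 'z0': 0.0009, 'n': 1521}
34.9667
gauge_coarse 620.6142578125 -293.72979736328125 (39.7515983581543, 96.10591125488281) 78.1772232055664 555
stud_coarse 455.79547119140625 -154.59600830078125 (108.72215270996094, 16.05492401123047) 27.11625862121582 686
```

View pics/w3.png

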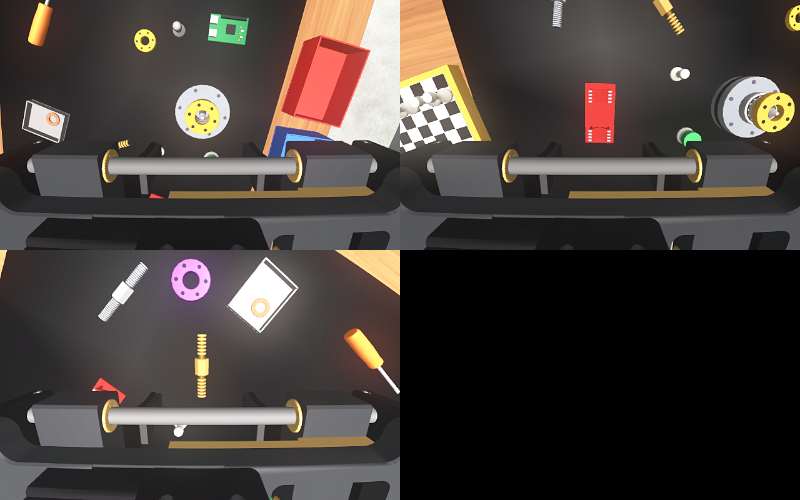

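The top-left view shows the turntable flat on the stack, centred on the post at (203,115). The red gauge at (600,112) and the brass stud at (202,366) are clear to approach.

```bash
python3 - <<'E'
from h import *
if pick((.4552,-.1545),.473+np.pi/2,.0231,.046,zg=.003):
    place((.6203,-.2935),-.205+np.pi/2,.0135,.04,.05)
E
```

```text
pick stop False z 0.0036 gap 0.0216 0.0219 want 0.0231 fz [ 0.49  0.29 -0.81]
place stop True [ 0.6196 -0.2938  0.0138] [-0.94  0.56  4.  ]
```

```bash
python3 - <<'E'
from h import *
release(.045)
def m2(f,n,lo,hi,rad=.065):
    X=np.load(f+".npz")["X"]; q=X[(X[...,2]>lo)&(X[...,2]<hi)]; q=q[np.hypot(*(q[:,:2]-G[n]).T)<rad]
    (x,y),s,a_=cv2.minAreaRect((q[:,:2]*1000).astype(np.float32)); print(n,x,y,s,a_,np.percentile(q[:,2],[50,98]),len(q))
look("gauge_coarse",2.955-np.pi/2,.2,fn="w_gc2",c=(.60,-.29))
print("sf",show(look("stud_fine",2.85-np.pi/2,.17,fn="w_sf")))
m2("w_sf","stud_fine",.0165,.05); m2("w_gc2","gauge_coarse",.0225,.05)
cv2.imwrite("pics/w4.png",np.hstack([cv2.imread("pics/w_gc2.png")[:250,120:520],cv2.imread("pics/w_sf.png")[:250,120:520]])); print(r.current_t())
E
```

```text
t 42.9333
sf {'c': [0.4044, -0.3212], 'c2': [0.4031, -0.3208], 'size': [0.0218, 0.109], 'yaw': 2.85509991645813, 'yawpca': 2.8459, 'zt': 0.0194, 'z0': 0.0009, 'n': 1561}
stud_fine 404.13848876953125 -321.5578918457031 (16.08051109313965, 108.63370513916016) 73.60787200927734 [0.01843474 0.02132524] 727
gauge_coarse 619.3204345703125 -293.36749267578125 (39.93659973144531, 110.16165924072266) 78.19371795654297 [0.0267723  0.03162573] 1769
44.4167
```

View pics/w4.png

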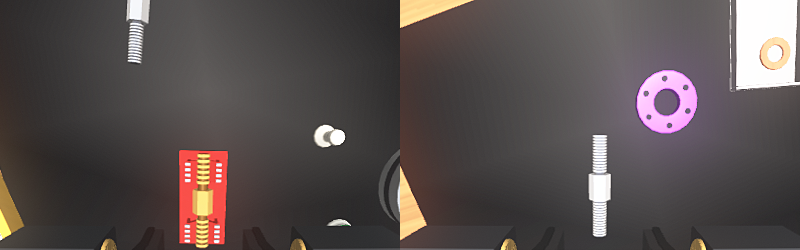

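The brass stud lies centred in the red gauge's notches (203,200), and the steel stud at (600,185) is clear.

```bash
python3 - <<'E'
from h import *
if pick((.4043,-.3213),2.853-np.pi/2,.0231,.046,zg=.003,zup=.2):
    place((.5956,.2796),.227+np.pi/2,.0135,.04,.05,zup=.2)
    release(.045,.2)
    m=look("gauge_fine",.227+np.pi/2,.2,fn="w_gf2",c=(.57,.275))
    X=np.load("w_gf2.npz")["X"]; q=X[(X[...,2]>.0225)&(X[...,2]<.05)]; q=q[np.hypot(*(q[:,:2]-G["gauge_fine"]).T)<.065]
    print(cv2.minAreaRect((q[:,:2]*1000).astype(np.float32)),np.percentile(q[:,2],[50,98]))
    r.movep([.45,.35,.3],Rd(1.)); p=r.capture("top"); X=cloud(p)
    cv2.imwrite("pics/top2.png",np.vstack([cv2.resize(p["pixels"][90:310,180:520],(680,440)),cv2.resize(cv2.imread("pics/w_gf2.png")[80:240],(680,150))]))
    T=np.load("top1.npz")["X"]
    for n,D in(("before",T),("after",X)):
        q=D[(D[...,2]>.006)&(D[...,2]<.03)]; q=q[np.hypot(*(q[:,:2]-[.666,.148]).T)<.055]; print(n,q.mean(0).round(4),len(q))
    print(r.current_t())
E
```

```text
pick stop False z 0.0035 gap 0.0213 0.0216 want 0.0231 fz [-0.11 -0.26 -2.13]
place stop True [0.5948 0.2793 0.0138] [-1.18  0.22  5.54]
t 53.6917
((595.055908203125, 279.69354248046875), (109.93364715576172, 39.37653350830078), 13.048299789428711) [0.02702296 0.03171848]
before [0.6648 0.1477 0.0105] 256
after [0.6651 0.1478 0.0106] 258
55.1667
```

View pics/top2.png

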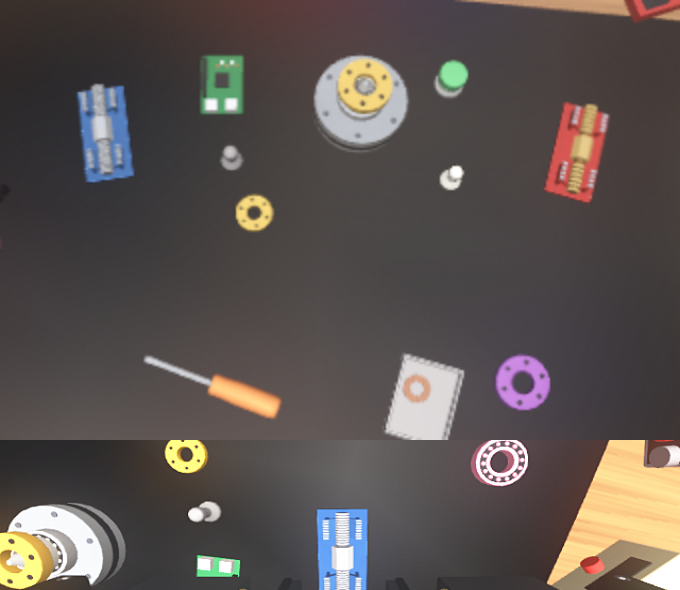

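The picture shows both studs seated, at (103,130) and (578,150), the stack complete at (365,85) and the board unmoved at (222,85).

```bash
python3 -c "
from station import r
r.hand_in()"
```

```text
the job is handed in; nothing more can be done
```

The job is done and handed in at about 55 s of the 128 s allowed. The bearing, spacer and large yellow turntable are stacked on the post. The brass stud lies in the red coarse gauge and the steel stud in the blue fine gauge.

- **Stack:** each ring stopped within about 0.3 mm of its expected height. The turntable's top measured 88 mm up, within 1 mm of the drum's centre, tilted under 0.2°.
- **Studs:** both are in the notches, axis along the gauge. They sit within about 1 mm of the gauge centre and stopped about 0.4 mm lower than calculated, within measuring error.
- **Board:** it reads within 0.3 mm of where it was, which is measuring noise.

One early check failed: the first wrist-camera sizes were wrong because the gripper's own body was in the depth data. I filtered that out and measured again before the first pick. No other check failed or disagreed.

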